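# Clamp the re-glued hook block

## Task

The oak hook block from the pegboard has just been re-glued and stands in the bench clamp: take the slotted plywood pad from its stand, hang it over the clamp's bar between the block and the jaw, and let go of it. Then pump the clamp's trigger towards its fixed grip until the jaw presses the pad against the block and the jaw's sprung face has given at least a few millimetres, but never half of its 36 mm of travel, or the block is crushed. Move the jaw only with the trigger, leave the other things alone, and finish while still holding the trigger clearly squeezed in, so that the clamp keeps its grip.

Things in the scene. Friction and masses are not known exactly. Their poses are not given: they have to be found in the camera images.
- clamp: Trigger bar clamp fixed on a wooden base 90 x 400 mm (x -45..45, y -190..210, 18 thick). Origin: on the desk under the bar; z up. Its steel bar runs along its own y, 10 mm wide (x), centred on x = 0, top at z = 85, underside at z = 69. Fixed anvil at the -y end: face at y = -160, 56 wide, top at z = 142. The dark housing spans y = 45..140, x -22..22, up to z = 150. The black fixed grip rises from it at y = 123..135, 24 wide (x), top at z = 250. The jaw moves towards -y.
- pad: Plywood clamping pad, an upside-down U with a stem, 110 g: 16 mm thick (own y), 68 wide (own x), 121 high. Origin: middle of the slot's roof, which comes to rest on the bar's top. Slot 20 wide, open below, between two legs that reach z = -60. Bridge up to z = 24; above it a stem 22 wide (x) by 16 thick (y) up to z = 61, handy to pinch across its 22 mm width. Hung, its width lies across the bar; the slot then leaves 5 mm each side.
- stand: Fixed wooden stand in whose groove the pad stands upright: 100 x 44 mm, 32 high, groove 20 mm deep along its own x. Origin: centre of its underside.
- block: Loose oak hook block, 50 (x) x 36 (y) x 50 (z) mm, 90 g, with a small steel hook on top (total 75 high). Stands on the clamp's bed 88 mm above the desk, within 5 mm of the anvil. Origin: centre of its underside, axes as the clamp's. The jaw pushes pad and block home against the anvil.
- jaw: Jaw carriage sliding on the bar, 40 (x) x 30 (y) mm, top at z = 122, with the ribbed rod behind it. Its frame moves along with it and coincides with the clamp's frame at jaw_travel 0. The carriage lies at y -8..22 of it. To be moved by the trigger only.
- jaw_face: Sprung steel face plate carried in front of the jaw on two pins, 56 wide, 34 high (z 88..122 above the desk), 8 thick; its front (point jaw_front) faces the block.
- jaw_front (a point): Centre of the front of the jaw's sprung face (the side towards the block), 105 mm above the desk; axes as the clamp's.
- jaw_travel (a joint): How far the jaw has advanced towards the block (m), 0 to 0.085; starts at 0 to 0.020. A ratchet keeps it from going back. A full trigger stroke advances it by 8 to 13 mm (ribs every 4 mm); on release it slips back at most 4 mm.
- face_press (a joint): How far the sprung face is pushed back into the jaw (m), 0 free to 0.036; 1.2 N per mm. Above 0.018 the block is crushed.
- trigger: Black upright trigger lever in front (-y side) of the fixed grip, 22 wide (x), 10 thick. Origin: its pivot, at x = 0, y = 100, z = 140 of the clamp; top at about z = 235. It is pushed at its front towards +y of the clamp, to the grip, and springs back by itself (3 to 5 N at trigger_front, up to 10 N more when the jaw presses).
- trigger_front (a point): Middle of the trigger's front (the side away from the grip), 80 mm from the pivot, about 218 mm above the desk. Turns with the trigger: a full stroke moves it 28 mm along +y of the clamp. The span from it to the back of the grip is 54 mm released, 26 mm squeezed.
- trigger_angle (a joint): Trigger angle (rad), 0 released (leaning 0.175 from upright away from the grip) to 0.35 fully squeezed. The jaw advances about 30 mm per rad once a rib is caught.
- coffee_jar: Bystander: closed coffee jar, 76 mm across, 125 tall. Leave alone.
- mug: Bystander: matte black mug, 76 mm across, 88 tall. Leave alone.
- creamer: Bystander: stainless creamer jug, 72 mm across, 100 tall. Leave alone.
- canister: Bystander: green plastic canister with clip-on lid, 95 mm square, 138 tall. Leave alone.
- glue: Bystander: white glue bottle, 44 mm across, 130 tall. Leave alone.
- teaspoon: Bystander: teaspoon lying flat. Leave alone.
- coaster: Bystander: round cork coaster, 90 mm across, 8 thick. Leave alone.
Mind the look-alikes: they are no part of the job. Several things have the shape of the pad; the one meant has the colours described above. Leave any pink or red look-alike of the block alone.

How it is judged:
By the outcome, as a careful person would: the job done as asked, in the order asked, and still so for the second after the job is handed in, while the arm keeps its last pose, push and grip.
It also fails if it takes over 72 s, if anything falls off the work surface, if the arm or the gripper's body presses on something with over 40 N, if the wrist force passes 120 N, or if a joint passes its speed limit or range.

## Robot

A 6-joint arm with a two-finger parallel gripper is mounted at the origin on the work surface. World frame = base frame: x ahead of the robot, y to its left, z up, the work surface at z = 0. Lengths are in m, angles in rad, forces in N, time in s.
With the tool pointing down it reaches from about 0.35 to 0.775 m from the base axis. Payload 7.3 kg.
Tool frame: the origin (TCP) lies at the very end of the fingers, on their centre line; the grasp point (between the pads) lies 19 mm behind it (pinch_z is the distance from the TCP to the grasp point, in m); z points along the fingers, y is the line along which they close (so a half turn about z gives the same grasp; the last joint's range is limited). The gripper opens to 92 mm and grips with 3 to 60 N. Pads are 19 mm wide; open, the fingers measure 130 mm over their backs; the gripper's body (75 mm by 190 mm) begins 47 mm behind the grasp point.
Start: joints at [-1.393, 0.342, 1.524, -0, 1.275, -0.146], TCP at [0.167, -0.498, 0.227] pointing down, gripper open.
Joint ranges: [-2.53, 2.53], [-0.77, 2.02], [0.04, 2.7], [-1, 4.14], [0.28, 2.66], [-3.11, 3.11]. Speed limits (rad/s): [2.57, 2.57, 3.14, 3.14, 3.14, 3.14].

## Interface

Orientations are given as [roll, pitch, yaw] about the fixed x, y, z axes, in that order (R = Rz(yaw) Ry(pitch) Rx(roll)).
In Python, from cell import * gives the robot as it stands.
- The arm moves only by the tool arm_command, never from a script. Its arguments are lists of equal length, an entry for each row: "fingers": the gripper command: -1 is fully open, 1 is shut, values between are in proportion; "travel": the shift along the tool's x, y, z in m, a list of three; "dr": the turn, a rotation vector about the tool's x, y, z in degrees, a list of three. In form: {"fingers": [fingers, ...], "travel": [[x, y, z], ...], "dr": [[wx, wy, wz], ...]}. A call has 1 to 8 rows; each row is the pose to reach, as a shift and turn from the pose commanded when the call began, along the tool's axes at that moment; what a row does not reach only later rows make up. A row lasts 1/12 s, in which the tool goes at most 41.7 mm and 7.16 degrees, less where a joint would pass 70% of its speed; a pose out of reach is approached as far as the arm can. A call with a gripper value outside its range is refused whole. The fingers move at their own pace and stop on an object; "squeeze" is the grip in N (left out, the last holds). Time passes only in rows, so rows that repeat a pose let the fingers close. It gives the time, the measured TCP pose, the force, the opening and the grip force at its end, in the units of the state.
- observe(): the state, without advancing time (a new reading comes with each control period).
- read_camera(name): name is "scene" or "top" or "wrist"; returns a dict with "color" (420x560x3 uint8, blue, green, red), "z_map" (420x560 float32, m along the optical axis (not along the pixel's ray), 0 where there is no reading), "fx", "fy", "cx", "cy" (pixels), "k1" (the pictures are not rectified: a ray, as slopes to the right and down, at radius r is drawn at 1 + k1 r^2 times it, then the intrinsics apply), "R" (3x3) and "t" (3): a world point X has camera coordinates R X + t. Camera axes: x right, y down, z forward; pixel columns grow to the right and rows downward; lengths in m; the calibration is good to about 2 mm. A picture is of the moment at which its call begins.
- hand_in(): hands the job in; it is judged then, once.
The state is a dict: "time": time; "qpos": joint angles; "qvel": joint speeds; "joint_efforts": joint torques, N m; "tool_pos": TCP position; "tool_rot": TCP orientation; "contact_force": force on the tool from outside, world axes, zero at the start; "torque": the same for the moment, N m; "opening": finger opening in m; "grip_force": force on a finger pad.
Only numpy, scipy, OpenCV 4.12 (cv2) and the standard library are available. Lean on these libraries where they do the work, as an engineer would, in place of code of your own. Each camera call takes 0.05 s, during which the arm holds its last target. There are 200 camera calls.

## Working session

There is one attempt and no reset: what is moved stays moved. The work goes in short steps, Python scripts to look and compute and a tool call to move; the robot and the scene stay as the last step left them, time stands still between calls to the robot, and variables do not carry over. Pictures are saved under pics/ and viewed, at most 10 in all, crops included, and the job is handed in when it is done.

Besides the shell and the picture viewer there is one more tool, called by a JSON object that holds its "op" and its "data". arm_command: Moves the arm, as the interface text tells. Its arguments: {"type":"object","properties":{"fingers":{"type":"array","items":{"type":"number"}},"travel":{"type":"array","items":{"type":"array","items":{"type":"number"}}},"dr":{"type":"array","items":{"type":"array","items":{"type":"number"}}},"squeeze":{"type":"number"}},"required":["fingers","travel","dr"]}

```bash
mkdir -p pics
cat > h.py <<'E'
from cell import *
import numpy as np, cv2
def grab(n):
    c=read_camera(n); np.savez(''+n+'.npz',**c); return c
def load(n): return dict(np.load(''+n+'.npz'))
def slopes(c,u,v):
    K=np.array([[c['fx'],0,c['cx']],[0,c['fy'],c['cy']],[0,0,1]],float)
    return cv2.undistortPoints(np.array([[[u,v]]],float),K,np.array([float(c['k1']),0,0,0]))[0,0]
def onplane(c,u,v,z):
    s=slopes(c,u,v); d=c['R'].T@np.array([s[0],s[1],1]); o=-c['R'].T@c['t']
    return o+d*(z-o[2])/d[2]
def pts(c):
    K=np.array([[c['fx'],0,c['cx']],[0,c['fy'],c['cy']],[0,0,1]],float)
    v,u=np.mgrid[0:420,0:560]; p=np.stack([u,v],-1).reshape(-1,1,2).astype(float)
    s=cv2.undistortPoints(p,K,np.array([float(c['k1']),0,0,0])).reshape(420,560,2)
    z=c['z_map'][...,None]; P=np.concatenate([s*z,z],-1)
    return (P-c['t'])@c['R']
def proj(c,X):
    p=c['R']@np.array(X)+c['t']; a,b=p[0]/p[2],p[1]/p[2]; k=1+c['k1']*(a*a+b*b)
    return c['fx']*a*k+c['cx'],c['fy']*b*k+c['cy']
E
python3 - <<'E'
from h import *
a=grab('scene');b=grab('top')
cv2.imwrite('pics/s.png',cv2.resize(a['color'],(800,600)));cv2.imwrite('pics/t.png',cv2.resize(b['color'],(800,600)))
print(observe())
E
```

```text
{'time': 0.1, 'qpos': array([-1.39300252e+00,  3.42702233e-01,  1.52488964e+00,  1.77032416e-05,
        1.27539470e+00, -1.46026150e-01]), 'qvel': array([-0.00071742, -0.00207295, -0.00113119, -0.00183026, -0.00021545,
        0.00074464]), 'joint_efforts': array([ 1.65162237e-03, -4.32004237e+01, -2.44692671e+01,  7.19272415e-02,
        5.25913434e-02, -5.30027239e-05]), 'tool_pos': array([ 0.16700132, -0.49736553,  0.22610004]), 'tool_rot': array([-3.14021603e+00, -2.19575666e-04,  3.23814639e-01]), 'contact_force': array([ 0.21222698,  0.60681292, -0.11789833]), 'torque': array([ 0.01134582,  0.01517143, -0.01256926]), 'grip_force': 0.0, 'opening': 0.09163739212457715}
```

View pics/s.png

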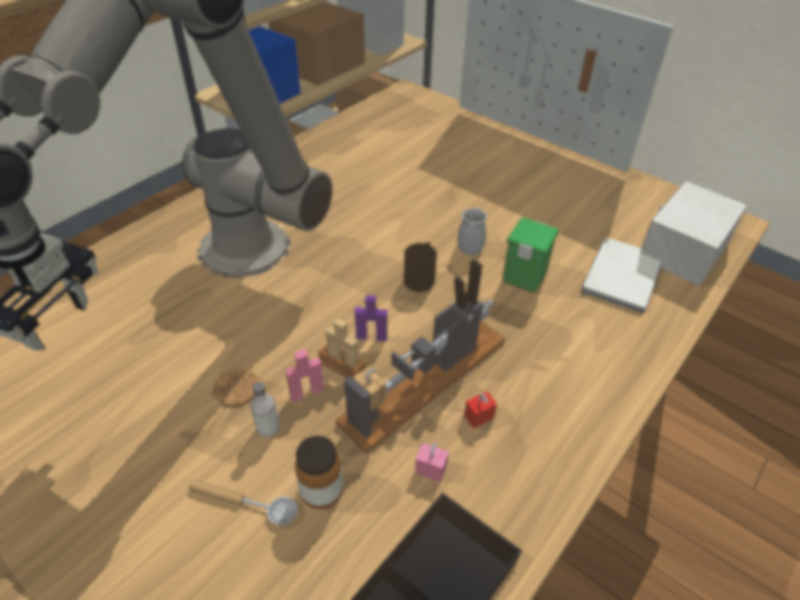

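View pics/t.png

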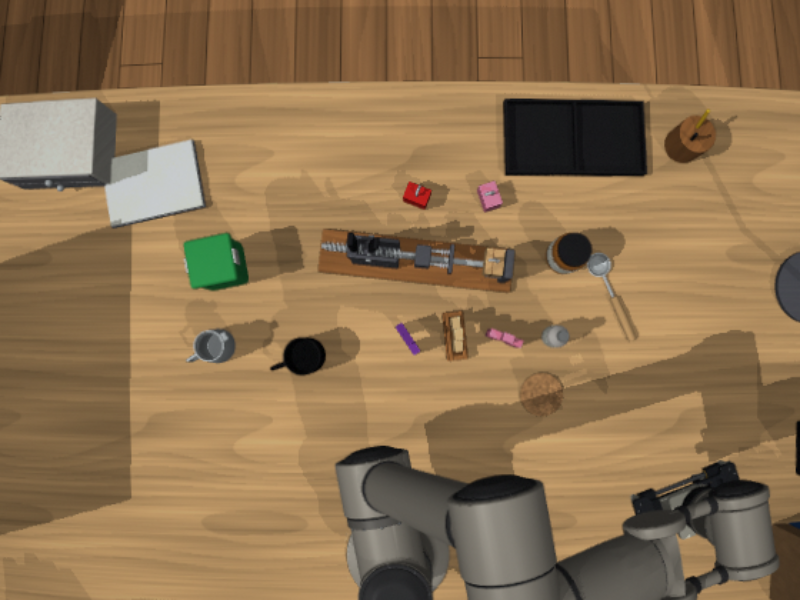

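The scene view (800x600) shows the clamp with its anvil at (362,400) and its grip at (470,280). In the top view the clamp's anvil is at (508,264) and its housing at (372,248).

Candidates for the pad in the top view are the plywood one in the stand (455,335), the purple one (408,339) and the pink one (504,338). I choose the plywood one in the stand. The block in the clamp is at (495,262); the red one (417,195) and the pink one (490,196) are look-alikes.

Run:
```python
from h import *
c=load('top'); P=pts(c); s=.7
def comp(m):
    return P[m]
col=c['color'].astype(int); hsv=cv2.cvtColor(c['color'],cv2.COLOR_BGR2HSV)
v,u=np.mgrid[0:420,0:560]
def box(x0,x1,y0,y1): return (u>x0*s)&(u<x1*s)&(v>y0*s)&(v<y1*s)
# base: points z~18mm in clamp box
m=box(300,530,215,305)&(abs(P[...,2]-.018)<.006)&(c['z_map']>0)
q=np.argwhere(m)[:,::-1]; print('base n',len(q))
r=cv2.minAreaRect((P[m][:,:2]*1000).astype(np.float32)); print('base',r)
for lo,hi,n in [(.132,.146,'anvil'),(.146,.155,'housing'),(.2,.26,'grip/trig'),(.08,.09,'bar'),(.11,.13,'jaw'),(.13,.2,'blk/hs')]:
    m=box(300,530,215,305)&(P[...,2]>lo)&(P[...,2]<hi); 
    if m.sum()>5:
        r=cv2.minAreaRect((P[m][:,:2]*1000).astype(np.float32)); print(n,m.sum(),r,P[m].mean(0))
for lo,hi,n in [(.024,.04,'stand'),(.085,.108,'bridge'),(.11,.15,'stem')]:
    m=box(435,475,300,365)&(P[...,2]>lo)&(P[...,2]<hi)
    if m.sum()>5:
        r=cv2.minAreaRect((P[m][:,:2]*1000).astype(np.float32)); print(n,m.sum(),r,P[m].mean(0), np.percentile(P[m][:,2],[5,50,95]))
a=load('scene')
cr=a['color'][180:320,190:370]; cv2.imwrite('pics/s2.png',cv2.resize(cr,(770,600),interpolation=cv2.INTER_CUBIC))
cr=c['color'][145:265,215:375]; cv2.imwrite('pics/t2.png',cv2.resize(cr,(800,600),interpolation=cv2.INTER_CUBIC))
```

```text
base n 2114
base ((594.4845581054688, -23.1455078125), (428.7462158203125, 141.54696655273438), 86.98539733886719)
anvil 410 ((602.3566284179688, -68.95635986328125), (316.57757568359375, 54.04651641845703), 83.60551452636719) [ 0.59253661 -0.15422236  0.13951748]
housing 214 ((604.4993896484375, -66.20304870605469), (313.1492004394531, 45.621673583984375), 83.4962158203125) [0.61293827 0.02748761 0.15008775]
grip/trig 117 ((616.8204345703125, 55.72821044921875), (55.28599166870117, 24.01570701599121), 81.74320220947266) [0.61669161 0.05873625 0.23536906]
bar 167 ((601.7921752929688, -38.46116638183594), (354.6301574707031, 38.76604461669922), 82.07733917236328) [ 0.59847002 -0.08897559  0.08508673]
jaw 370 ((605.6587524414062, -41.402984619140625), (366.377197265625, 55.672523498535156), 83.5466537475586) [ 0.60204308 -0.05624862  0.12012728]
blk/hs 701 ((602.4273071289062, -68.32591247558594), (317.84637451171875, 54.04651641845703), 83.60551452636719) [ 0.60020655 -0.08348616  0.14524001]
stand 213 ((450.1360168457031, -119.25025939941406), (96.6530532836914, 36.819522857666016), 5.135023593902588) [ 0.44942664 -0.11747983  0.03234457] [0.02652603 0.03227922 0.03740202]
bridge 102 ((452.69464111328125, -119.02285766601562), (67.77621459960938, 16.17666244506836), 5.627504348754883) [ 0.45290608 -0.11834945  0.09719687] [0.09132974 0.09695044 0.10279442]
stem 51 ((452.8299560546875, -119.34085083007812), (21.881759643554688, 16.000944137573242), 6.914482593536377) [ 0.45273042 -0.11868775  0.13324869] [0.12791877 0.13300365 0.13853442]
```

View pics/t2.png

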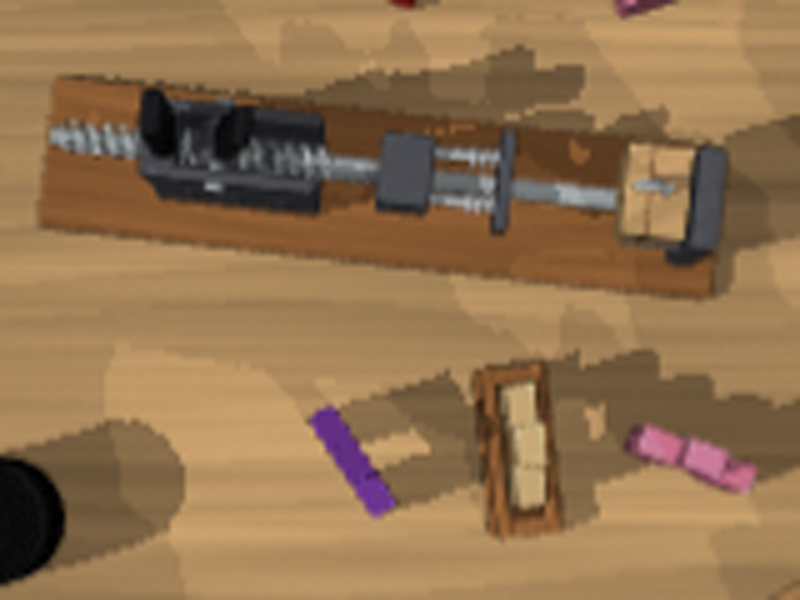

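The close crop confirms it: the plywood U stands in the brown stand at crop (525,450), with the purple one at (353,460) and the pink one at (690,457). The block is at (655,190) and the jaw's face plate at (505,180). Next I'll get the clamp frame and the first move.

```bash
cat >> h.py <<'E'
from scipy.spatial.transform import Rotation as Ro
def to(p,yaw,frm=None):
    o=observe(); R0=Ro.from_euler('xyz',o['tool_rot']); 
    R1=Ro.from_euler('xyz',[np.pi,0,np.radians(yaw)])
    print('t',o['time'],'pos',o['tool_pos'].round(4),'rot',np.degrees(o['tool_rot']).round(2))
    print('travel',R0.inv().apply(np.array(p)-o['tool_pos']).round(4),'dr',np.degrees((R0.inv()*R1).as_rotvec()).round(2))
E
python3 - <<'E'
from h import *
c=load('top');P=pts(c);v,u=np.mgrid[0:420,0:560]
box=(u>210)&(u<371)&(v>150)&(v<213)&(c['z_map']>0)
# yaw from base edges z~18
a=np.radians(-6.4);ex=np.array([np.cos(a),np.sin(a)]);ey=np.array([-np.sin(a),np.cos(a)])
O=np.array([.6,-.0])
Q=np.stack([(P[...,:2]-O)@ex,(P[...,:2]-O)@ey,P[...,2]],-1)*1000
def sh(n,m):
    q=Q[m&box]; print(n,len(q),'x',np.percentile(q[:,0],[2,50,98]).round(1),'y',np.percentile(q[:,1],[2,50,98]).round(1),'z',np.median(q[:,2]).round(1))
Z=Q[...,2];Y=Q[...,1];X=Q[...,0]
sh('base',abs(Z-18)<4); sh('anvil',(Y<-130)&(Z>139)&(Z<146)); sh('blocktop',(Y<-100)&(Z>133)&(Z<140)); sh('grip',(Z>243));sh('trig',(Z>215)&(Z<243))
sh('housing',(Z>146)&(Z<153)&(Y>0)); sh('jawtop',(Z>117)&(Z<127)&(Y>-110))
sh('carr',(Z>117)&(Z<127)&(Y>-45)&(Y<30)); sh('face',(Z>117)&(Z<127)&(Y>-110)&(Y<-45))
m=box&(abs(Z-18)<4);
for lo,hi in((-20,20),):
  for s in(-1,1):
    ys=np.arange(-150,150,10);e=[ (np.max if s>0 else np.min)(X[m&(abs(Y-y)<6)]) for y in ys if (m&(abs(Y-y)<6)).sum()>3]
    yy=[y for y in ys if (m&(abs(Y-y)<6)).sum()>3]; print(s,np.round(e)); print(np.degrees(np.polyfit(yy,e,1)[0]))
to([.453,-.119,.26],95.5)
E
```

```text
base 1687 x [-33.3  -8.4  54.6] y [-223.8  -46.9  155.2] z 18.1
anvil 181 x [-15.8   8.2  35.6] y [-225.1 -202.5 -172.6] z 141.6
blocktop 182 x [-13.3  10.2  35.9] y [-225.2 -195.8 -172.6] z 137.3
grip 47 x [ 0.3 12.  22.4] y [73.7 79.1 84.6] z 250.0
trig 52 x [-0.   9.2 21.2] y [29.5 36.6 82.3] z 233.4
housing 163 x [-10.4   1.4  33.5] y [ 2.8 52.7 90.4] z 149.5
jawtop 218 x [-11.8  10.3  32.3] y [-109.4  -53.9   70.6] z 122.3
carr 54 x [-10.6  10.6  27.6] y [-44.6 -39.   25.3] z 122.6
face 148 x [-12.7  11.9  34.9] y [-109.6  -61.5  -45.8] z 121.8
-1 [-34. -35. -33. -34. -34. -34. -34. -70. -33. -35. -33. -34. -34. -30.
 -34. -34. -33. -34. -32. -33. -34. -32. -33. -34. -32. -34. -32. -33.
 -33. -32.]
1.0464565097316845
1 [53. 55. 54. 54. 55. 53. 55. 54. 54. 55. 55. 55. 55. 54. 53. 55. 54. 56.
 55. 53. 56. 56. 57. 56. 55. 56. 56. 55. 57. 56.]
0.42187175173232794
t 0.1 pos [ 0.167  -0.4974  0.2261] rot [-1.7992e+02 -1.0000e-02  1.8550e+01]
travel [ 0.3915 -0.2677 -0.0334] dr [-6.000e-02 -6.000e-02 -7.695e+01]
```

{"op": "arm_command", "data": {"fingers": [-1,-1,-1,-1,-1,-1,-1,-1], "travel": [[0.033,-0.022,-0.02],[0.065,-0.045,-0.033],[0.098,-0.067,-0.033],[0.13,-0.089,-0.033],[0.163,-0.112,-0.033],[0.196,-0.134,-0.033],[0.228,-0.156,-0.033],[0.261,-0.179,-0.033]], "dr": [[0,0,-6.4],[0,0,-12.8],[0,0,-19.2],[0,0,-25.6],[0,0,-32],[0,0,-38.4],[0,0,-44.8],[0,0,-51.3]]}}

```text
time: 0.77
tool_pos: [0.3581, -0.2432, 0.2596]
tool_rot: [-3.141, 0.0, 1.224]
contact_force: [0.6, -0.4, -0.1]
opening: 0.0916
grip_force: 0.0
```

```bash
python3 -c "
from h import *
to([.453,-.119,.26],95.5)"
```

```text
t 0.7667 pos [ 0.3581 -0.2432  0.2596] rot [-179.99    0.     70.15]
travel [ 0.1491  0.0471 -0.0004] dr [-1.000e-02  0.000e+00 -2.535e+01]
```

{"op": "arm_command", "data": {"fingers": [-1,-1,-1,-1,-1], "travel": [[0.037,0.012,0],[0.075,0.024,0],[0.112,0.035,0],[0.149,0.047,0],[0.149,0.047,0]], "dr": [[0,0,-6.4],[0,0,-12.7],[0,0,-19],[0,0,-25.3],[0,0,-25.3]]}}

```text
time: 1.18
tool_pos: [0.4557, -0.1161, 0.2594]
tool_rot: [3.14, -0.002, 1.672]
contact_force: [-0.6, 0.2, 0.5]
opening: 0.0916
grip_force: 0.0
```

Run:
```python
from h import *
c=grab('wrist');cv2.imwrite('pics/w1.png',c['color'])
P=pts(c);hsv=cv2.cvtColor(c['color'],cv2.COLOR_BGR2HSV)
near=(np.hypot(P[...,0]-.453,P[...,1]+.119)<.06)&(c['z_map']>0)
for lo,hi,n in((.125,.14,'stem'),(.09,.103,'bridge'),(.026,.038,'stand')):
    m=near&(P[...,2]>lo)&(P[...,2]<hi)
    if m.sum()>5:
        r=cv2.minAreaRect((P[m][:,:2]*1000).astype(np.float32));print(n,m.sum(),r,np.median(P[m][:,2]))
to([.453,-.119,.105],95.5)
```

```text
stem 384 ((456.4296569824219, -118.781494140625), (21.50267219543457, 15.895127296447754), 5.8909912109375) 0.13187026458626833
bridge 661 ((456.3565368652344, -118.47834777832031), (67.70404815673828, 15.403318405151367), 5.657569408416748) 0.09487734358214879
stand 885 ((453.882080078125, -118.48809814453125), (99.81647491455078, 35.73336410522461), 5.642409324645996) 0.030642173530344673
t 1.2333 pos [ 0.4542 -0.1184  0.2592] rot [-1.7998e+02 -4.0000e-02  9.5520e+01]
travel [-0.0006 -0.0012  0.1542] dr [-0.02 -0.04  0.02]
```

View pics/w1.png

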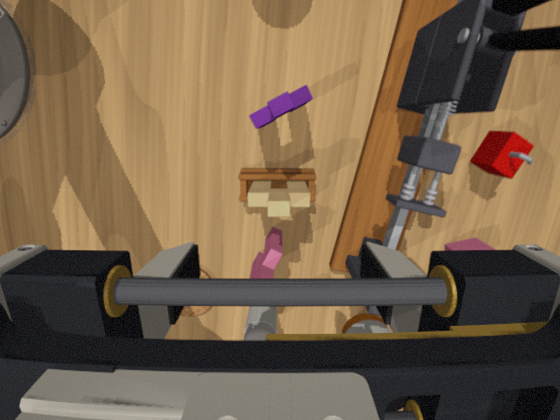

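The wrist view shows the plywood pad in its stand, stem at (280,205), lying between the purple look-alike (280,105) and the pink one (268,258). The fingers' line is centred on it, so I descend.

{"op": "arm_command", "data": {"fingers": [-1,-1,-1,-1,-1,-1,0.2,0.8], "travel": [[-0.001,0.001,0.035],[-0.001,0.001,0.07],[-0.001,0.001,0.105],[-0.001,0.001,0.135],[-0.001,0.001,0.153],[-0.001,0.001,0.153],[-0.001,0.001,0.153],[-0.001,0.001,0.153]], "dr": [[0,0,0],[0,0,0],[0,0,0],[0,0,0],[0,0,0],[0,0,0],[0,0,0],[0,0,0]], "squeeze": 25}}

```text
time: 1.9
tool_pos: [0.4546, -0.1231, 0.1079]
tool_rot: [3.14, 0.001, 1.66]
contact_force: [0.0, -0.3, -0.4]
opening: 0.0833
grip_force: 0.0
```

{"op": "arm_command", "data": {"fingers": [0.8,0.8,0.8,0.8,0.8,0.8], "travel": [[0,0,0],[0,0,0],[0,0,0],[0,0,0],[0,0,0],[0,0,0]], "dr": [[0,0,0],[0,0,0],[0,0,0],[0,0,0],[0,0,0],[0,0,0]]}}

```text
time: 2.4
tool_pos: [0.4542, -0.1222, 0.1069]
tool_rot: [3.141, 0.0, 1.661]
contact_force: [-0.0, -0.5, -0.0]
opening: 0.043
grip_force: 0.0
```

{"op": "arm_command", "data": {"fingers": [0.8,0.8,0.8,0.8,0.8,0.8,0.8,0.8], "travel": [[0.003,0,0.002],[0.003,0,0.002],[0.003,0,0.002],[0.003,0,0.002],[0.003,0,0.002],[0.003,0,0.002],[0.003,0,0.002],[0.003,0,0.002]], "dr": [[0,0,0],[0,0,0],[0,0,0],[0,0,0],[0,0,0],[0,0,0],[0,0,0],[0,0,0]]}}

```text
time: 3.07
tool_pos: [0.4538, -0.1192, 0.1046]
tool_rot: [-3.141, -0.0, 1.661]
contact_force: [-0.8, -0.3, -0.6]
opening: 0.022
grip_force: 25.0
```

Run:
```python
from h import *
o=observe();print(o['opening'],o['grip_force'],o['tool_pos'])
# clamp frame guess
a=np.radians(-6.8)
import json
ex=np.array([np.cos(a),np.sin(a)]);ey=np.array([-np.sin(a),np.cos(a)]);O=np.array([.6052,-.0509])
c=load('top');P=pts(c);v,u=np.mgrid[0:420,0:560]
for nm in('top','wrist'):
    c=load(nm);P=pts(c);X=(P[...,:2]-O)@ex*1000;Y=(P[...,:2]-O)@ey*1000;Z=P[...,2]*1000
    ok=(c['z_map']>0)&(abs(X)<60)&(abs(Y)<210)
    m=ok&(Z>117)&(Z<127)&(Y<40)&(Y>-115)
    print(nm,'jaw hist',np.histogram(Y[m],bins=np.arange(-114,40,4)))
    for n,w in(('plate',m&(Y<-5)&(Y>-115)&(abs(X)>21)),('bar',ok&(Z>82)&(Z<88)&(Y>-110)&(Y<-60)&(abs(X)<12)),('base',ok&(abs(Z-18)<4)),('blk',ok&(Z>133)&(Z<141)&(Y<-100)&(Y>-160)),('anv',ok&(Z>138)&(Z<146)&(Y<-158))):
        if w.sum()>4: print(n,w.sum(),'x',np.percentile(X[w],[3,50,97]).round(1),'y',np.percentile(Y[w],[3,50,97]).round(1),'z',np.median(Z[w]).round(1), 'ang',np.degrees(np.arctan(np.polyfit(Y[w],X[w],1)[0])).round(2))
```

```text
0.02196928058458861 24.981520771980286 [ 0.45377084 -0.11923986  0.10464618]
top jaw hist (array([ 0,  0,  0,  0,  0,  0,  0,  0,  0,  0,  0,  0,  0, 19, 28,  8,  0,
        0,  0,  1,  0,  0,  0,  0, 12, 16, 20, 17, 18, 18, 20, 12,  0,  0,
        0,  0,  0,  0]), array([-114, -110, -106, -102,  -98,  -94,  -90,  -86,  -82,  -78,  -74,
        -70,  -66,  -62,  -58,  -54,  -50,  -46,  -42,  -38,  -34,  -30,
        -26,  -22,  -18,  -14,  -10,   -6,   -2,    2,    6,   10,   14,
         18,   22,   26,   30,   34,   38]))
plate 13 x [-27.3 -22.5  26.7] y [-60.8 -57.9 -52.8] z 120.9 ang 52.62
bar 41 x [-4.4  0.5  5.1] y [-108.7  -82.9  -63.2] z 84.8 ang 1.49
base 1680 x [-43.7 -19.3  43.1] y [-166.3    2.7  201.6] z 18.0 ang 0.48
blk 165 x [-22.3   0.1  25.5] y [-157.9 -139.7 -122.7] z 137.5 ang -7.87
anv 93 x [-25.6  -0.9  26.4] y [-175.  -167.7 -160. ] z 141.6 ang 2.72
wrist jaw hist (array([  0,   0,   0,   0,   0,   0,   0,   0,   0,   0,   0,   0,   0,
       101, 201, 120,   0,   0,   0,   0,   0,   0,   0,   0,  91, 158,
       161, 160, 159, 165, 167, 130,   0,   0,   0,   0,   0,   0]), array([-114, -110, -106, -102,  -98,  -94,  -90,  -86,  -82,  -78,  -74,
        -70,  -66,  -62,  -58,  -54,  -50,  -46,  -42,  -38,  -34,  -30,
        -26,  -22,  -18,  -14,  -10,   -6,   -2,    2,    6,   10,   14,
         18,   22,   26,   30,   34,   38]))
plate 121 x [-24.1  23.   30.7] y [-59.6 -55.3  -7.6] z 120.5 ang 14.04
bar 333 x [-1.2  3.7  9. ] y [-108.6  -87.9  -67.4] z 83.9 ang 0.01
base 9404 x [-40.3 -19.6  21.9] y [-159.   -15.   169.2] z 17.1 ang -2.18
anv 75 x [-23.5 -19.6 -12.8] y [-174.2 -170.5 -165.3] z 140.6 ang -19.39
```

{"op": "arm_command", "data": {"fingers": [0.8,0.8,0.8,0.8,0.8,0.8,0.8], "travel": [[0,0,-0.015],[0,0,-0.035],[0,0,-0.06],[0,0,-0.085],[0,0,-0.11],[0,0,-0.135],[0,0,-0.135]], "dr": [[0,0,0],[0,0,0],[0,0,0],[0,0,3],[0,0,7],[0,0,12],[0,0,12]]}}

```text
time: 3.65
tool_pos: [0.4559, -0.1201, 0.2444]
tool_rot: [3.133, 0.003, 1.447]
contact_force: [0.2, 0.1, -1.5]
opening: 0.022
grip_force: 25.0
```

```bash
python3 -c "
from h import *
o=observe();print(o['opening'],o['grip_force'])
to([.593,-.1532,.235],83.2)"
```

```text
0.021963826373597152 24.98278319835663
t 3.65 pos [ 0.4559 -0.1201  0.2444] rot [1.7951e+02 1.5000e-01 8.2920e+01]
travel [-0.0159  0.1401  0.0107] dr [ 0.49  0.15 -0.28]
```

{"op": "arm_command", "data": {"fingers": [0.8,0.8,0.8,0.8,0.8,0.8,0.8,0.8], "travel": [[-0.003,0.02,0],[-0.006,0.045,0],[-0.009,0.07,0],[-0.012,0.095,0],[-0.015,0.12,0],[-0.016,0.14,0],[-0.016,0.14,0],[-0.016,0.14,0]], "dr": [[0,0,0],[0,0,0],[0,0,0],[0,0,0],[0,0,0],[0,0,0],[0,0,0],[0,0,0]]}}

```text
time: 4.32
tool_pos: [0.5908, -0.1517, 0.238]
tool_rot: [-3.139, -0.001, 1.452]
contact_force: [0.2, 0.5, -1.4]
opening: 0.0219
grip_force: 25.0
```

Run:
```python
from h import *
to([.593,-.1532,.235],83.2)
a=np.radians(-6.8);ex=np.array([np.cos(a),np.sin(a)]);ey=np.array([-np.sin(a),np.cos(a)]);O=np.array([.6052,-.0509])
o=observe()
print('tcp clamp',(o['tool_pos'][:2]-O)@ex*1e3,(o['tool_pos'][:2]-O)@ey*1e3)
for nm in('wrist','scene'):
    c=grab(nm);P=pts(c);X=(P[...,:2]-O)@ex*1000;Y=(P[...,:2]-O)@ey*1000;Z=P[...,2]*1000
    ok=(c['z_map']>0)&(abs(X)<80)&(abs(Y)<210)
    hsv=cv2.cvtColor(c['color'],cv2.COLOR_BGR2HSV)
    zt=o['tool_pos'][2]*1e3-104.6
    for n,w in(('bar',ok&(Z>82)&(Z<88)&(Y>-110)&(Y<-60)&(abs(X)<14)),('plate',ok&(Z>115)&(Z<127)&(Y>-70)&(Y<-48)),('carr',ok&(Z>117)&(Z<127)&(Y>-22)&(Y<20)),('bridge',ok&(abs(Z-zt-96)<7)),('stemtop',ok&(abs(Z-zt-132)<5)),('blk',ok&(Z>133)&(Z<141)&(Y<-100)&(Y>-160))):
        if w.sum()>4: print(nm,n,w.sum(),'x',np.percentile(X[w],[3,50,97]).round(1),'y',np.percentile(Y[w],[3,50,97]).round(1),'z',np.median(Z[w]).round(1))
w=load('wrist')['color'];s=load('scene')['color'][130:340,150:430]
im=np.zeros((600,800,3),np.uint8);im[:300,:400]=cv2.resize(w,(400,300));im[300:,:]=cv2.resize(s,(800,600))[150:450];cv2.imwrite('pics/a.png',im)
```

```text
t 4.3167 pos [ 0.5908 -0.1517  0.238 ] rot [-1.7985e+02 -3.0000e-02  8.3200e+01]
travel [-0.0012  0.0024  0.003 ] dr [-0.15 -0.03  0.  ]
tcp clamp -2.3686318492201366 -101.79311144386747
wrist bar 434 x [-0.7  3.6  8.7] y [-108.7  -86.5  -65.7] z 83.9
wrist plate 556 x [-22.2   3.7  29.6] y [-59.4 -55.7 -52.3] z 120.7
wrist carr 1704 x [-15.4   3.4  22.1] y [-15.4  -1.4  12.4] z 121.0
wrist bridge 809 x [-34.1  -1.5  30.9] y [-97.7 -94.6 -94.1] z 227.9
wrist stemtop 780 x [-20.   -1.5  16.7] y [-96.1 -94.2 -89.4] z 264.8
scene bar 42 x [-1.3  4.8  9.7] y [-97.1 -79.  -61.7] z 86.0
scene plate 58 x [-3.8 15.  31.2] y [-60.2 -57.1 -51.4] z 121.9
scene carr 143 x [-14.6   4.9  23.6] y [-16.2  -2.4  11.9] z 123.1
scene bridge 203 x [-32.4   8.5  31.1] y [-110.  -101.3  128.3] z 230.2
scene stemtop 57 x [-29.1   5.9  26.1] y [-110.9 -109.3  -98.8] z 265.4
scene blk 196 x [-18.5   8.9  30.6] y [-155.4 -140.2 -121.2] z 139.0
```

View pics/a.png

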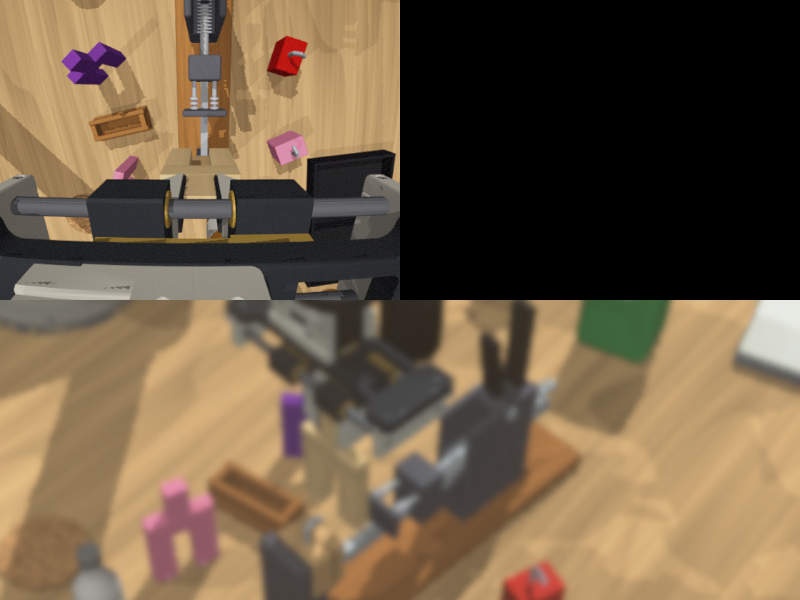

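The hover view (composite) shows the pad held by its stem at (205,165), with the bar ending under it at (205,140). By measurement, the bar lies about 5 mm towards +x of the pad. I'll correct for that and go down to just above the bar.

{"op": "arm_command", "data": {"fingers": [0.8,0.8,0.8,0.8,0.8,0.8], "travel": [[0,0.005,0],[0,0.005,0.015],[0,0.005,0.03],[0,0.005,0.045],[0,0.005,0.045],[0,0.005,0.045]], "dr": [[0,0,0],[0,0,0],[0,0,0],[0,0,0],[0,0,0],[0,0,0]]}}

```text
time: 4.92
tool_pos: [0.5953, -0.1522, 0.1947]
tool_rot: [-3.14, -0.0, 1.451]
contact_force: [0.0, -0.1, -0.1]
opening: 0.0222
grip_force: 25.0
```

Run:
```python
from h import *
a=np.radians(-6.8);ex=np.array([np.cos(a),np.sin(a)]);ey=np.array([-np.sin(a),np.cos(a)]);O=np.array([.6052,-.0509])
o=observe();print(o['tool_pos'],np.degrees(o['tool_rot']))
print('tcp clamp',(o['tool_pos'][:2]-O)@ex*1e3,(o['tool_pos'][:2]-O)@ey*1e3)
for nm in('wrist','scene'):
    c=grab(nm);P=pts(c);X=(P[...,:2]-O)@ex*1000;Y=(P[...,:2]-O)@ey*1000;Z=P[...,2]*1000
    ok=(c['z_map']>0)&(abs(X)<80)&(abs(Y)<210)
    zt=o['tool_pos'][2]*1e3-104.6
    for n,w in(('bar',ok&(Z>82)&(Z<88)&(Y>-90)&(Y<-65)&(abs(X)<14)),('bridge',ok&(abs(Z-zt-92)<6)&(Y<-85)&(Y>-125)&(abs(X)<45)),('legs',ok&(Z-zt>15)&(Z-zt<70)&(Y<-85)&(Y>-115)&(abs(X)<45))):
        if w.sum()>4: print(nm,n,w.sum(),'x',np.percentile(X[w],[2,50,98]).round(1),'y',np.percentile(Y[w],[3,50,97]).round(1),'z',np.median(Z[w]).round(1))
```

```text
[ 0.59533276 -0.15222474  0.19465023] [-1.79930692e+02 -1.37900471e-02  8.31538275e+01]
tcp clamp 2.1994247095316335 -101.78029251853637
wrist bar 298 x [-0.5  4.   8.4] y [-89.1 -77.3 -65.8] z 84.0
wrist bridge 884 x [-30.    3.1  35.9] y [-97.4 -94.6 -94. ] z 182.5
wrist legs 1475 x [-29.7  -7.   35.4] y [-99.  -94.3 -93.9] z 136.6
scene bridge 83 x [-29.1  19.2  37.4] y [-110.  -108.5  -94.5] z 183.8
scene legs 248 x [-29.1  19.9  38.4] y [-110.4 -108.1  -94.6] z 136.0
```

{"op": "arm_command", "data": {"fingers": [0.8,0.8,0.8,0.8,0.8,0.8], "travel": [[0,0.001,0.012],[0,0.001,0.025],[0,0.001,0.04],[0,0.001,0.055],[0,0.001,0.068],[0,0.001,0.068]], "dr": [[0,0,0],[0,0,0],[0,0,0],[0,0,0],[0,0,0],[0,0,0]]}}

```text
time: 5.52
tool_pos: [0.596, -0.1522, 0.1252]
tool_rot: [-3.139, -0.001, 1.451]
contact_force: [-1.1, -0.4, -1.3]
opening: 0.0218
grip_force: 25.0
```

{"op": "arm_command", "data": {"fingers": [0.8,0.8,0.8,0.8], "travel": [[0,0,0.003],[0,0,0.007],[0,0,0.009],[0,0,0.009]], "dr": [[0,0,0],[0,0,0],[0,0,0],[0,0,0]]}}

```text
time: 5.85
tool_pos: [0.597, -0.1526, 0.1181]
tool_rot: [3.141, 0.0, 1.451]
contact_force: [-0.4, -0.5, -1.1]
opening: 0.0219
grip_force: 25.0
```

{"op": "arm_command", "data": {"fingers": [0.8,0.8,0.8], "travel": [[0,0,0.002],[0,0,0.002],[0,0,0.002]], "dr": [[0,0,0],[0,0,0],[0,0,0]]}}

```text
time: 6.1
tool_pos: [0.5974, -0.1527, 0.1171]
tool_rot: [3.139, 0.001, 1.451]
contact_force: [-1.2, 0.2, 5.8]
opening: 0.0219
grip_force: 25.0
```

```bash
python3 -c "
from h import *
o=observe();print(o['tool_pos'],o['contact_force'])"
```

```text
[ 0.59741897 -0.15272271  0.11712188] [-1.19305212  0.18763094  5.8258062 ]
```

It's seated on the bar (+6 N), so I open and retreat upward.

{"op": "arm_command", "data": {"fingers": [0.3,-0.3,-0.3,-0.3,-0.3,-0.3,-0.3,-0.3], "travel": [[0,0,-0.001],[0,0,-0.001],[0,0,-0.001],[0,0,-0.001],[0,0,-0.02],[0,0,-0.05],[0,0,-0.09],[0,0,-0.13]], "dr": [[0,0,0],[0,0,0],[0,0,0],[0,0,0],[0,0,0],[0,0,0],[0,0,0],[0,0,0]]}}

```text
time: 6.77
tool_pos: [0.5962, -0.1522, 0.2462]
tool_rot: [-3.139, -0.001, 1.451]
contact_force: [2.3, -0.0, -0.0]
opening: 0.0596
grip_force: 0.0
```

Run:
```python
from h import *
a=np.radians(-6.8);ex=np.array([np.cos(a),np.sin(a)]);ey=np.array([-np.sin(a),np.cos(a)]);O=np.array([.6052,-.0509])
for nm in('wrist','scene'):
    c=grab(nm);P=pts(c);X=(P[...,:2]-O)@ex*1000;Y=(P[...,:2]-O)@ey*1000;Z=P[...,2]*1000
    ok=(c['z_map']>0)&(abs(X)<80)&(abs(Y)<210)
    for n,w in(('bar',ok&(Z>80)&(Z<88)&(Y>-90)&(Y<-65)&(abs(X)<14)),('bridge',ok&(abs(Z-107)<6)&(Y<-85)&(Y>-125)&(abs(X)<45)),('stem',ok&(Z>140)&(Z<152)&(Y<-85)&(Y>-125)&(abs(X)<45)),('grip',ok&(Z>244)&(Z<256)&(Y>110)),('trig',ok&(Z>220)&(Z<240)&(Y>60)&(Y<110))):
        if w.sum()>4: print(nm,n,w.sum(),'x',np.percentile(X[w],[2,50,98]).round(1),'y',np.percentile(Y[w],[3,50,97]).round(1),'z',np.median(Z[w]).round(1))
w=load('wrist')['color'];s=load('scene')['color']
im=np.hstack([cv2.resize(w,(400,300)),cv2.resize(s[150:330,190:430],(400,300))]);cv2.imwrite('pics/b.png',im)
# target over trigger: clamp (3.0,122)
p=O+(.003*ex+.122*ey);print(p); to([*p,.30],-6.8);to([*p,.30],173.2)
```

```text
wrist bar 209 x [-0.5  3.7  7.9] y [-88.9 -77.2 -65.6] z 84.0
wrist bridge 891 x [-27.4   6.7  37.7] y [-120.9 -101.7  -94.2] z 107.8
wrist stem 451 x [-5.9  4.7 15.3] y [-109.6 -101.5  -94.4] z 144.8
scene bar 17 x [-0.9  5.9  8.6] y [-79.  -73.  -65.7] z 86.0
scene bridge 77 x [-27.6  26.4  39.2] y [-118.1 -102.   -93.4] z 109.9
scene stem 64 x [-7.   7.2 23.2] y [-124.5 -104.1  -93.9] z 146.6
scene grip 40 x [-6.5  6.3 16.6] y [123.6 127.8 134.4] z 250.5
scene trig 45 x [-6.6  5.4 14.7] y [80.4 83.3 90. ] z 233.1
[0.62262418 0.06988658]
t 6.8667 pos [ 0.5997 -0.1535  0.2533] rot [179.25   0.2   83.16]
travel [ 0.2244 -0.0032 -0.0475] dr [ 0.74 -0.43 89.96]
t 6.8667 pos [ 0.5997 -0.1535  0.2533] rot [179.25   0.2   83.16]
travel [ 0.2244 -0.0032 -0.0475] dr [  0.43   0.75 -90.04]
```

View pics/b.png

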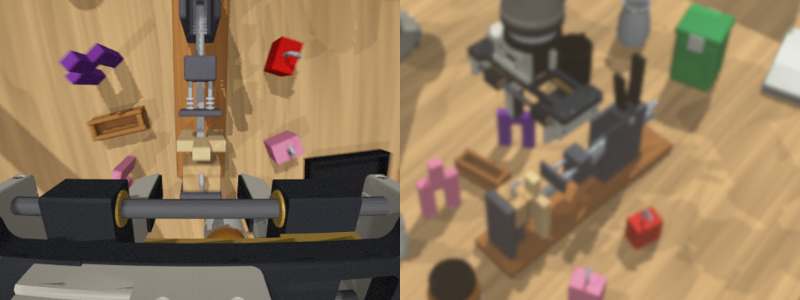

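The pad hangs over the bar: stem at (203,150) in the wrist half and (538,190) in the scene half, between block and jaw face, with nothing disturbed. Next I go above the trigger, fingers closing along the clamp's y.

{"op": "arm_command", "data": {"fingers": [-0.3,-0.6,-1,-1,-1,-1,-1,-1], "travel": [[0.01,0,-0.03],[0.03,0,-0.055],[0.045,0,-0.06],[0.06,-0.001,-0.06],[0.08,-0.002,-0.06],[0.1,-0.003,-0.06],[0.12,-0.003,-0.06],[0.14,-0.003,-0.06]], "dr": [[0,0,-5],[0,0,-12],[0,0,-19],[0,0,-26],[0,0,-33],[0,0,-40],[0,0,-47],[0,0,-54]]}}

```text
time: 7.53
tool_pos: [0.6105, -0.0122, 0.3051]
tool_rot: [-3.141, -0.0, 2.4]
contact_force: [0.2, -0.8, 0.5]
opening: 0.0916
grip_force: 0.0
```

```bash
cat >> h.py <<'E'
a_=np.radians(-6.8);ex=np.array([np.cos(a_),np.sin(a_)]);ey=np.array([-np.sin(a_),np.cos(a_)]);O=np.array([.6052,-.0509])
def cl(x,y): return O+(x*ex+y*ey)/1000
E
python3 -c "
from h import *
to([*cl(3.5,116),.305],173.2)"
```

```text
t 7.5333 pos [ 0.6105 -0.0122  0.3051] rot [-1.7998e+02 -3.0000e-02  1.3749e+02]
travel [0.0426 0.0641 0.0001] dr [-1.000e-02 -3.000e-02 -3.571e+01]
```

{"op": "arm_command", "data": {"fingers": [-1,-1,-1,-1,-1,-1,-1], "travel": [[0.01,0.015,0],[0.02,0.03,0],[0.03,0.045,0],[0.038,0.057,0],[0.043,0.064,0],[0.043,0.064,0],[0.043,0.064,0]], "dr": [[0,0,-7],[0,0,-14],[0,0,-21],[0,0,-28],[0,0,-35.7],[0,0,-35.7],[0,0,-35.7]]}}

```text
time: 8.12
tool_pos: [0.6225, 0.0632, 0.305]
tool_rot: [-3.141, -0.001, 3.015]
contact_force: [0.3, 0.2, 0.8]
opening: 0.0921
grip_force: 0.0
```

Run:
```python
from h import *
to([*cl(3.5,116),.202],173.2)
for nm in('wrist','scene','top'):
    c=grab(nm);P=pts(c);X=(P[...,:2]-O)@ex*1000;Y=(P[...,:2]-O)@ey*1000;Z=P[...,2]*1000
    ok=(c['z_map']>0)&(abs(X)<60)&(abs(Y)<210)
    for n,w in(('grip',ok&(Z>244)&(Z<256)&(Y>110)&(abs(X)<20)),('trig',ok&(Z>220)&(Z<240)&(Y>60)&(Y<110)&(abs(X)<20)),('plate',ok&(Z>115)&(Z<127)&(Y>-75)&(Y<-45)),('carr',ok&(Z>117)&(Z<127)&(Y>-30)&(Y<20))):
        if w.sum()>4: print(nm,n,w.sum(),'x',np.percentile(X[w],[2,50,98]).round(1),'y',np.percentile(Y[w],[3,50,97]).round(1),'z',np.median(Z[w]).round(1))
im=np.hstack([cv2.resize(load(n)['color'],(400,300)) for n in('wrist','scene')])
cv2.imwrite('pics/d.png',im)
```

```text
t 8.1167 pos [0.6225 0.0632 0.305 ] rot [-1.7998e+02 -4.0000e-02  1.7273e+02]
travel [1.00e-04 7.00e-04 1.03e-01] dr [-0.02 -0.04 -0.47]
wrist grip 478 x [-8.9  1.6 13.3] y [124.1 129.3 135.3] z 248.6
wrist trig 441 x [-7.9  1.2 12.8] y [80.2 86.2 91. ] z 232.6
wrist plate 393 x [-23.4   0.8  29.1] y [-59.4 -54.4 -51.6] z 120.4
wrist carr 854 x [-15.2   2.9  22.2] y [-14.8  -0.5  13.3] z 120.7
scene grip 40 x [-7.4  4.  14.8] y [124.1 127.8 135.6] z 250.7
scene trig 48 x [-6.   5.5 14.5] y [80.6 83.  89.2] z 232.5
scene plate 78 x [-23.3   5.3  31.2] y [-60.5 -57.  -52.1] z 121.7
scene carr 143 x [-14.9   6.1  23.6] y [-15.4  -2.9  12.6] z 123.2
top plate 55 x [-25.8  -0.2  26.8] y [-60.5 -56.6 -53.1] z 122.0
top carr 138 x [-19.5  -0.7  18.3] y [-15.9  -1.5  12.1] z 121.4
```

View pics/d.png

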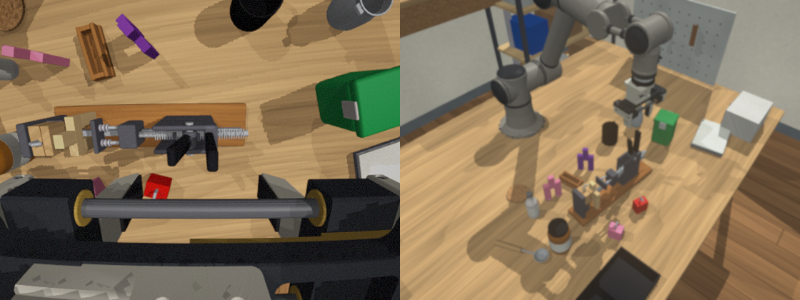

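The wrist half shows trigger (178,148) and grip (210,148) centred between the open fingers; the jaw face (97,130) and pad (70,140) stay in view. I go down around them.

{"op": "arm_command", "data": {"fingers": [-1,-1,-1,-1,-1,-1], "travel": [[0,0,0.025],[0,0,0.055],[0,0,0.085],[0,0,0.103],[0,0.003,0.103],[0,0.006,0.103]], "dr": [[0,0,-0.5],[0,0,-0.5],[0,0,-0.5],[0,0,-0.5],[0,0,-0.5],[0,0,-0.5]]}}

```text
time: 8.77
tool_pos: [0.6231, 0.0684, 0.2024]
tool_rot: [-3.141, -0.002, 3.023]
contact_force: [0.9, 0.9, 1.1]
opening: 0.0919
grip_force: 0.0
```

{"op": "arm_command", "data": {"fingers": [0,0.5,0.5,0.5,0.5,0.5,0.5,0.5], "travel": [[0,0,0],[0,0,0],[0,0,0],[0,0,0],[0,0,0],[0,0,0],[0,0,0],[0,0,0]], "dr": [[0,0,0],[0,0,0],[0,0,0],[0,0,0],[0,0,0],[0,0,0],[0,0,0],[0,0,0]], "squeeze": 25}}

```text
time: 9.43
tool_pos: [0.6242, 0.0668, 0.2051]
tool_rot: [-3.138, 0.004, 3.025]
contact_force: [-1.0, -7.9, 5.1]
opening: 0.0435
grip_force: 4.0
```

```bash
cat >> h.py <<'E'
def jaw(names=('wrist','scene','top')):
    o=observe();print('t',round(o['time'],2),'tcp clamp',((o['tool_pos'][:2]-O)@ex*1e3).round(1),((o['tool_pos'][:2]-O)@ey*1e3).round(1),'z',o['tool_pos'][2].round(4),'open',round(o['opening'],4),'grip',round(o['grip_force'],1),'F',o['contact_force'].round(1))
    for nm in names:
        c=grab(nm);P=pts(c);X=(P[...,:2]-O)@ex*1000-3;Y=(P[...,:2]-O)@ey*1000;Z=P[...,2]*1000
        ok=(c['z_map']>0)&(Z>116)&(Z<127)&(Y>-130)&(Y<30)
        # carriage: rows within |X|<17; plate: 22<|X|<27 sides
        def runs(m):
            h,e=np.histogram(Y[m],bins=np.arange(-130,31,1.0)); 
            h=np.convolve(h,[1,1,1],'same'); i=np.where(h>0)[0]
            return [(e[g[0]]+.5,e[g[-1]]+.5,int(h[g].sum())//3) for g in np.split(i,np.where(np.diff(i)>3)[0]+1) if len(g)]
        print(nm,'mid',runs(ok&(abs(X)<17)),'side',runs(ok&(abs(X)>21.5)&(abs(X)<30)))
        w=(c['z_map']>0)&(Z>141)&(Z<150)&(Y>-135)&(Y<-70)&(abs(X)<14)
        if w.sum()>5: print('   stem',np.percentile(Y[w],[3,97]).round(1),'x',np.percentile(X[w],[3,97]).round(1))
E
python3 -c "
from h import *
jaw()"
```

```text
t 9.43 tcp clamp 5.0 119.2 z 0.2051 open 0.0435 grip 4.0 F [-1.  -7.9  5.1]
wrist mid [(np.float64(-124.5), np.float64(-118.5), 117), (np.float64(-111.5), np.float64(-92.5), 281), (np.float64(-68.5), np.float64(-56.5), 425), (np.float64(-23.5), np.float64(8.5), 1366)] side [(np.float64(-125.5), np.float64(-119.5), 53), (np.float64(-68.5), np.float64(-56.5), 160)]
   stem [-106.5  -93.9] x [-9.1 12.4]
scene mid [(np.float64(-110.5), np.float64(-92.5), 27), (np.float64(-68.5), np.float64(-57.5), 43), (np.float64(-24.5), np.float64(7.5), 116)] side [(np.float64(-129.5), np.float64(-120.5), 6), (np.float64(-68.5), np.float64(-57.5), 20)]
   stem [-131.4  -94. ] x [-8.3 12.7]
top mid [(np.float64(-122.5), np.float64(-120.5), 4), (np.float64(-107.5), np.float64(-94.5), 6), (np.float64(-70.5), np.float64(-58.5), 37), (np.float64(-25.5), np.float64(5.5), 122)] side [(np.float64(-128.5), np.float64(-120.5), 3), (np.float64(-70.5), np.float64(-62.5), 11), (np.float64(-22.5), np.float64(-1.5), 8)]
   stem [-134.6  -95.5] x [-12.6  11. ]
```

{"op": "arm_command", "data": {"fingers": [0.5,0.5,0.5,0.5,-1,-1,-1,-1], "travel": [[0,0,0],[0,0,0],[0,0,0],[0,0,0],[0,0,0],[0,0,0],[0,0,0],[0,0,0]], "dr": [[0,0,0],[0,0,0],[0,0,0],[0,0,0],[0,0,0],[0,0,0],[0,0,0],[0,0,0]]}}

```text
time: 10.25
tool_pos: [0.6236, 0.0686, 0.2031]
tool_rot: [-3.141, 0.001, 3.025]
contact_force: [0.1, -3.6, 1.7]
opening: 0.0491
grip_force: 1.7
```

{"op": "arm_command", "data": {"fingers": [-1,-1,-1,-1,0.5,0.5,0.5,0.5], "travel": [[0,0,0],[0,0,0],[0,0,0],[0,0,0],[0,0,0],[0,0,0],[0,0,0],[0,0,0]], "dr": [[0,0,0],[0,0,0],[0,0,0],[0,0,0],[0,0,0],[0,0,0],[0,0,0],[0,0,0]]}}

```text
time: 10.92
tool_pos: [0.623, 0.0685, 0.2029]
tool_rot: [-3.141, -0.001, 3.025]
contact_force: [-2.3, -5.8, 2.9]
opening: 0.0585
grip_force: 2.7
```

{"op": "arm_command", "data": {"fingers": [0.5,0.5,0.5,0.5,0.5,0.5,0.5], "travel": [[0,0,0],[0,0,0],[0,0,0],[0,0,0],[0,0,0],[0,0,0],[0,0,0]], "dr": [[0,0,0],[0,0,0],[0,0,0],[0,0,0],[0,0,0],[0,0,0],[0,0,0]]}}

```text
time: 11.5
tool_pos: [0.623, 0.0685, 0.2031]
tool_rot: [-3.141, -0.0, 3.026]
contact_force: [-3.4, -5.0, 4.1]
opening: 0.0277
grip_force: 24.5
```

```bash
python3 -c "
from h import *
jaw()"
```

```text
t 11.5 tcp clamp 3.5 120.7 z 0.2031 open 0.0277 grip 24.5 F [-3.4 -5.   4.1]
wrist mid [(np.float64(-123.5), np.float64(-118.5), 65), (np.float64(-110.5), np.float64(-91.5), 286), (np.float64(-80.5), np.float64(-69.5), 420), (np.float64(-36.5), np.float64(-3.5), 1376)] side [(np.float64(-123.5), np.float64(-118.5), 51), (np.float64(-80.5), np.float64(-69.5), 152)]
   stem [-103.5  -93.7] x [-8.8 12.1]
scene mid [(np.float64(-111.5), np.float64(-93.5), 27), (np.float64(-80.5), np.float64(-69.5), 40), (np.float64(-37.5), np.float64(-3.5), 121)] side [(np.float64(-129.5), np.float64(-120.5), 9), (np.float64(-79.5), np.float64(-71.5), 14), (np.float64(-32.5), np.float64(-26.5), 3), (np.float64(-10.5), np.float64(-8.5), 1)]
   stem [-131.8  -93.6] x [-8.9 13. ]
top mid [(np.float64(-123.5), np.float64(-121.5), 1), (np.float64(-104.5), np.float64(-93.5), 5), (np.float64(-81.5), np.float64(-71.5), 29), (np.float64(-37.5), np.float64(-1.5), 115)] side [(np.float64(-129.5), np.float64(-120.5), 3), (np.float64(-81.5), np.float64(-71.5), 10), (np.float64(-33.5), np.float64(-31.5), 1), (np.float64(-22.5), np.float64(-6.5), 6)]
   stem [-131.5  -95.3] x [-11.5   9. ]
```

{"op": "arm_command", "data": {"fingers": [-1,-1,-1,-1,-1,-1,-1,-1], "travel": [[0,0,0],[0,0,0],[0,0,0],[0,0,0],[0,0,0],[0,0,0],[0,0,0],[0,0,0]], "dr": [[0,0,0],[0,0,0],[0,0,0],[0,0,0],[0,0,0],[0,0,0],[0,0,0],[0,0,0]]}}

```text
time: 12.32
tool_pos: [0.6233, 0.0693, 0.2022]
tool_rot: [3.141, -0.0, 3.026]
contact_force: [0.6, -1.4, -0.9]
opening: 0.0763
grip_force: 0.8
```

{"op": "arm_command", "data": {"fingers": [0.5,0.5,0.5,0.5,0.5,0.5,0.5,0.5], "travel": [[0,0,0],[0,0,0],[0,0,0],[0,0,0],[0,0,0],[0,0,0],[0,0,0],[0,0,0]], "dr": [[0,0,0],[0,0,0],[0,0,0],[0,0,0],[0,0,0],[0,0,0],[0,0,0],[0,0,0]]}}

```text
time: 12.98
tool_pos: [0.6232, 0.0672, 0.2034]
tool_rot: [-3.139, 0.001, 3.025]
contact_force: [-2.5, -9.2, 3.2]
opening: 0.0323
grip_force: 4.7
```

{"op": "arm_command", "data": {"fingers": [0.5,0.5,-1,-1,-1,-1,-1,-1], "travel": [[0,0,0],[0,0,0],[0,0,0],[0,0,0],[0,0,0],[0,0,0],[0,0,0],[0,0,0]], "dr": [[0,0,0],[0,0,0],[0,0,0],[0,0,0],[0,0,0],[0,0,0],[0,0,0],[0,0,0]]}}

```text
time: 13.65
tool_pos: [0.6235, 0.0694, 0.2025]
tool_rot: [3.141, 0.0, 3.026]
contact_force: [1.4, -2.8, 0.6]
opening: 0.0629
grip_force: 1.2
```

```bash
python3 -c "
from h import *
jaw()"
```

```text
t 13.65 tcp clamp 4.0 121.6 z 0.2025 open 0.0629 grip 1.2 F [ 1.4 -2.8  0.6]
wrist mid [(np.float64(-123.5), np.float64(-118.5), 39), (np.float64(-111.5), np.float64(-92.5), 301), (np.float64(-88.5), np.float64(-77.5), 435), (np.float64(-45.5), np.float64(-11.5), 1374)] side [(np.float64(-124.5), np.float64(-118.5), 50), (np.float64(-89.5), np.float64(-78.5), 159)]
   stem [-101.8  -93.8] x [-8.8 12.3]
scene mid [(np.float64(-111.5), np.float64(-93.5), 24), (np.float64(-88.5), np.float64(-77.5), 19), (np.float64(-44.5), np.float64(-11.5), 114)] side [(np.float64(-129.5), np.float64(-120.5), 6), (np.float64(-88.5), np.float64(-77.5), 14), (np.float64(-40.5), np.float64(-30.5), 3), (np.float64(-21.5), np.float64(-19.5), 1)]
   stem [-128.3  -94.6] x [-9.8 13. ]
top mid [(np.float64(-123.5), np.float64(-120.5), 2), (np.float64(-101.5), np.float64(-93.5), 4), (np.float64(-89.5), np.float64(-78.5), 34), (np.float64(-71.5), np.float64(-69.5), 1), (np.float64(-45.5), np.float64(-13.5), 124), (np.float64(20.5), np.float64(22.5), 1)] side [(np.float64(-129.5), np.float64(-126.5), 1), (np.float64(-108.5), np.float64(-106.5), 1), (np.float64(-97.5), np.float64(-95.5), 1), (np.float64(-89.5), np.float64(-79.5), 13), (np.float64(-41.5), np.float64(-28.5), 5), (np.float64(-22.5), np.float64(-14.5), 3)]
   stem [-131.6  -95.1] x [-12.2  10.9]
```

{"op": "arm_command", "data": {"fingers": [-1,-1,-1,-1,0.5,0.5,0.5,0.5], "travel": [[0,0,0],[0,0,0],[0,0,0],[0,0,0],[0,0,0],[0,0,0],[0,0,0],[0,0,0]], "dr": [[0,0,0],[0,0,0],[0,0,0],[0,0,0],[0,0,0],[0,0,0],[0,0,0],[0,0,0]]}}

```text
time: 14.47
tool_pos: [0.6235, 0.0683, 0.2032]
tool_rot: [-3.141, 0.001, 3.025]
contact_force: [0.3, -4.2, 2.9]
opening: 0.0695
grip_force: 1.8
```

{"op": "arm_command", "data": {"fingers": [0.5,0.5,0.5,0.5,0.5,0.5,0.5], "travel": [[0,0,0],[0,0,0],[0,0,0],[0,0,0],[0,0,0],[0,0,0],[0,0,0]], "dr": [[0,0,0],[0,0,0],[0,0,0],[0,0,0],[0,0,0],[0,0,0],[0,0,0]]}}

```text
time: 15.05
tool_pos: [0.6236, 0.0685, 0.2032]
tool_rot: [-3.141, 0.001, 3.025]
contact_force: [-0.1, -3.6, 3.5]
opening: 0.0277
grip_force: 24.7
```

```bash
python3 -c "
from h import *
jaw()"
```

```text
t 15.05 tcp clamp 4.2 120.7 z 0.2032 open 0.0277 grip 24.7 F [-0.1 -3.6  3.5]
wrist mid [(np.float64(-124.5), np.float64(-118.5), 60), (np.float64(-111.5), np.float64(-84.5), 645), (np.float64(-52.5), np.float64(-19.5), 1361)] side [(np.float64(-123.5), np.float64(-118.5), 51), (np.float64(-95.5), np.float64(-84.5), 151)]
   stem [-103.2  -94.4] x [-8.8 12. ]
scene mid [(np.float64(-112.5), np.float64(-85.5), 29), (np.float64(-52.5), np.float64(-20.5), 120)] side [(np.float64(-129.5), np.float64(-119.5), 9), (np.float64(-95.5), np.float64(-85.5), 15), (np.float64(-28.5), np.float64(-26.5), 1)]
   stem [-129.3  -94.2] x [-10.1  13.2]
top mid [(np.float64(-122.5), np.float64(-120.5), 2), (np.float64(-106.5), np.float64(-86.5), 43), (np.float64(-80.5), np.float64(-78.5), 1), (np.float64(-74.5), np.float64(-72.5), 1), (np.float64(-52.5), np.float64(-21.5), 120)] side [(np.float64(-129.5), np.float64(-123.5), 2), (np.float64(-106.5), np.float64(-103.5), 2), (np.float64(-95.5), np.float64(-87.5), 13), (np.float64(-44.5), np.float64(-26.5), 7)]
   stem [-131.9  -96.5] x [-10.6   9.1]
```

{"op": "arm_command", "data": {"fingers": [-1,-1,-1,-1,-1,-1,-1,-1], "travel": [[0,0,0],[0,0,0],[0,0,0],[0,0,0],[0,0,0],[0,0,0],[0,0,0],[0,0,0]], "dr": [[0,0,0],[0,0,0],[0,0,0],[0,0,0],[0,0,0],[0,0,0],[0,0,0],[0,0,0]]}}

```text
time: 15.87
tool_pos: [0.6228, 0.0694, 0.2019]
tool_rot: [3.141, -0.002, 3.026]
contact_force: [0.7, -1.2, -1.3]
opening: 0.0766
grip_force: 0.8
```

{"op": "arm_command", "data": {"fingers": [-1,-1,0.5,0.5,0.5,0.5,0.5,0.5], "travel": [[0,0,0],[0,0,0],[0,0,0],[0,0,0],[0,0,0],[0,0,0],[0,0,0],[0,0,0]], "dr": [[0,0,0],[0,0,0],[0,0,0],[0,0,0],[0,0,0],[0,0,0],[0,0,0],[0,0,0]]}}

```text
time: 16.53
tool_pos: [0.6235, 0.0682, 0.2032]
tool_rot: [-3.14, 0.001, 3.025]
contact_force: [-1.0, -5.5, 3.7]
opening: 0.0563
grip_force: 2.9
```

{"op": "arm_command", "data": {"fingers": [0.5,0.5,0.5,0.5,0.5], "travel": [[0,0,0],[0,0,0],[0,0,0],[0,0,0],[0,0,0]], "dr": [[0,0,0],[0,0,0],[0,0,0],[0,0,0],[0,0,0]]}}

```text
time: 16.95
tool_pos: [0.6236, 0.0685, 0.2033]
tool_rot: [-3.141, 0.001, 3.025]
contact_force: [-0.4, -3.1, 3.7]
opening: 0.0278
grip_force: 24.7
```

```bash
python3 -c "
from h import *
jaw()"
```

```text
t 16.95 tcp clamp 4.2 120.7 z 0.2033 open 0.0278 grip 24.7 F [-0.4 -3.1  3.7]
wrist mid [(np.float64(-123.5), np.float64(-92.5), 691), (np.float64(-60.5), np.float64(-27.5), 1351)] side [(np.float64(-123.5), np.float64(-117.5), 58), (np.float64(-104.5), np.float64(-93.5), 150)]
   stem [-104.7 -102.2] x [-5.4 12.2]
scene mid [(np.float64(-110.5), np.float64(-94.5), 19), (np.float64(-60.5), np.float64(-27.5), 119)] side [(np.float64(-129.5), np.float64(-120.5), 8), (np.float64(-103.5), np.float64(-94.5), 17)]
   stem [-129.8 -103.5] x [-8. 13.]
top mid [(np.float64(-118.5), np.float64(-116.5), 1), (np.float64(-105.5), np.float64(-94.5), 37), (np.float64(-60.5), np.float64(-29.5), 116)] side [(np.float64(-129.5), np.float64(-120.5), 3), (np.float64(-114.5), np.float64(-112.5), 1), (np.float64(-103.5), np.float64(-95.5), 11), (np.float64(-58.5), np.float64(-53.5), 2), (np.float64(-44.5), np.float64(-34.5), 4)]
   stem [-134.1 -104. ] x [-12.1   9.6]
```

{"op": "arm_command", "data": {"fingers": [-1,-1,-1,-1,-1,-1,-1,-1], "travel": [[0,0,0],[0,0,0],[0,0,0],[0,0,0],[0,0,0],[0,0,0],[0,0,0],[0,0,0]], "dr": [[0,0,0],[0,0,0],[0,0,0],[0,0,0],[0,0,0],[0,0,0],[0,0,0],[0,0,0]]}}

```text
time: 17.77
tool_pos: [0.6229, 0.0694, 0.2019]
tool_rot: [3.141, -0.002, 3.026]
contact_force: [1.4, -1.2, -1.1]
opening: 0.0762
grip_force: 0.8
```

{"op": "arm_command", "data": {"fingers": [-1,-1,0.5,0.5,0.5,0.5,0.5,0.5], "travel": [[0,0,0],[0,0,0],[0,0,0],[0,0,0],[0,0,0],[0,0,0],[0,0,0],[0,0,0]], "dr": [[0,0,0],[0,0,0],[0,0,0],[0,0,0],[0,0,0],[0,0,0],[0,0,0],[0,0,0]]}}

```text
time: 18.43
tool_pos: [0.6236, 0.0682, 0.2033]
tool_rot: [-3.14, 0.001, 3.025]
contact_force: [0.4, -6.1, 4.9]
opening: 0.0561
grip_force: 2.9
```

{"op": "arm_command", "data": {"fingers": [0.5,0.5,0.5,0.5,0.5], "travel": [[0,0,0],[0,0,0],[0,0,0],[0,0,0],[0,0,0]], "dr": [[0,0,0],[0,0,0],[0,0,0],[0,0,0],[0,0,0]]}}

```text
time: 18.85
tool_pos: [0.6236, 0.0685, 0.2033]
tool_rot: [-3.141, 0.001, 3.025]
contact_force: [-0.6, -3.9, 4.8]
opening: 0.0277
grip_force: 24.7
```

```bash
python3 -c "
from h import *
jaw()"
```

```text
t 18.85 tcp clamp 4.2 120.7 z 0.2033 open 0.0277 grip 24.7 F [-0.6 -3.9  4.8]
wrist mid [(np.float64(-125.5), np.float64(-96.5), 657), (np.float64(-67.5), np.float64(-34.5), 1345)] side [(np.float64(-126.5), np.float64(-120.5), 55), (np.float64(-107.5), np.float64(-97.5), 148)]
   stem [-107.7 -106.2] x [ 5.8 12.2]
scene mid [(np.float64(-115.5), np.float64(-95.5), 16), (np.float64(-69.5), np.float64(-35.5), 123)] side [(np.float64(-129.5), np.float64(-123.5), 3), (np.float64(-107.5), np.float64(-97.5), 18), (np.float64(-65.5), np.float64(-63.5), 1), (np.float64(-47.5), np.float64(-41.5), 2)]
   stem [-132.1 -106.6] x [-8.1 13.5]
top mid [(np.float64(-124.5), np.float64(-119.5), 3), (np.float64(-109.5), np.float64(-95.5), 36), (np.float64(-86.5), np.float64(-81.5), 2), (np.float64(-68.5), np.float64(-37.5), 116)] side [(np.float64(-129.5), np.float64(-121.5), 4), (np.float64(-117.5), np.float64(-115.5), 3), (np.float64(-108.5), np.float64(-98.5), 11), (np.float64(-66.5), np.float64(-53.5), 5), (np.float64(-47.5), np.float64(-39.5), 3)]
   stem [-132.2 -108.2] x [-10.6  11.8]
```

Face press is now about 4 mm (spacing 44 → 40). One more stroke, stopped a little short, should bring it to roughly 10 mm.

{"op": "arm_command", "data": {"fingers": [-1,-1,-1,-1,-1,-1,-1,-1], "travel": [[0,0,0],[0,0,0],[0,0,0],[0,0,0],[0,0,0],[0,0,0],[0,0,0],[0,0,0]], "dr": [[0,0,0],[0,0,0],[0,0,0],[0,0,0],[0,0,0],[0,0,0],[0,0,0],[0,0,0]]}}

```text
time: 19.67
tool_pos: [0.6229, 0.0694, 0.2019]
tool_rot: [3.141, -0.002, 3.026]
contact_force: [0.4, -1.2, -1.0]
opening: 0.0766
grip_force: 0.8
```

{"op": "arm_command", "data": {"fingers": [-1,-1,0.2,0.2,0.2,0.2,0.2,0.2], "travel": [[0,0,0],[0,0,0],[0,0,0],[0,0,0],[0,0,0],[0,0,0],[0,0,0],[0,0,0]], "dr": [[0,0,0],[0,0,0],[0,0,0],[0,0,0],[0,0,0],[0,0,0],[0,0,0],[0,0,0]]}}

```text
time: 20.33
tool_pos: [0.6235, 0.0679, 0.2034]
tool_rot: [-3.14, 0.001, 3.025]
contact_force: [-2.3, -8.0, 6.1]
opening: 0.0562
grip_force: 3.8
```

{"op": "arm_command", "data": {"fingers": [0.2,0.2,0.2,0.2,0.2], "travel": [[0,0,0],[0,0,0],[0,0,0],[0,0,0],[0,0,0]], "dr": [[0,0,0],[0,0,0],[0,0,0],[0,0,0],[0,0,0]]}}

```text
time: 20.75
tool_pos: [0.6234, 0.0663, 0.2037]
tool_rot: [-3.137, 0.001, 3.024]
contact_force: [-2.7, -11.2, 6.2]
opening: 0.0368
grip_force: 5.8
```

```bash
python3 -c "
from h import *
jaw()"
```

```text
t 20.75 tcp clamp 4.2 118.5 z 0.2037 open 0.0368 grip 5.8 F [ -2.7 -11.2   6.2]
wrist mid [(np.float64(-125.5), np.float64(-96.5), 686), (np.float64(-72.5), np.float64(-39.5), 1330)] side [(np.float64(-126.5), np.float64(-120.5), 64), (np.float64(-107.5), np.float64(-97.5), 149)]
   stem [-108.8 -106.2] x [-2.8 12.7]
scene mid [(np.float64(-113.5), np.float64(-97.5), 16), (np.float64(-71.5), np.float64(-37.5), 120)] side [(np.float64(-129.5), np.float64(-124.5), 4), (np.float64(-108.5), np.float64(-97.5), 16), (np.float64(-69.5), np.float64(-67.5), 1)]
   stem [-129.5 -106.7] x [-9.4 13.6]
top mid [(np.float64(-124.5), np.float64(-119.5), 2), (np.float64(-112.5), np.float64(-98.5), 33), (np.float64(-85.5), np.float64(-83.5), 1), (np.float64(-72.5), np.float64(-41.5), 111)] side [(np.float64(-128.5), np.float64(-122.5), 4), (np.float64(-108.5), np.float64(-98.5), 11), (np.float64(-69.5), np.float64(-53.5), 6), (np.float64(-44.5), np.float64(-42.5), 1)]
   stem [-134.3 -108.2] x [-11.6  10.9]
```

{"op": "arm_command", "data": {"fingers": [0.3,0.4,0.5,0.5,0.5,0.5], "travel": [[0,0,0],[0,0,0],[0,0,0],[0,0,0],[0,0,0],[0,0,0]], "dr": [[0,0,0],[0,0,0],[0,0,0],[0,0,0],[0,0,0],[0,0,0]]}}

```text
time: 21.4
tool_pos: [0.6237, 0.0684, 0.2035]
tool_rot: [-3.141, 0.002, 3.025]
contact_force: [-0.3, -5.0, 5.5]
opening: 0.0279
grip_force: 24.7
```

```bash
python3 -c "
from h import *
jaw()
im=np.hstack([cv2.resize(load(n)['color'][:280] if n=='wrist' else load(n)['color'][150:330,190:430],(400,300)) for n in('wrist','scene')])
cv2.imwrite('pics/e.png',im)"
```

```text
t 21.4 tcp clamp 4.2 120.7 z 0.2035 open 0.0279 grip 24.7 F [-0.3 -5.   5.5]
wrist mid [(np.float64(-125.5), np.float64(-96.5), 670), (np.float64(-75.5), np.float64(-42.5), 1322)] side [(np.float64(-125.5), np.float64(-120.5), 57), (np.float64(-108.5), np.float64(-96.5), 144)]
   stem [-107.6 -106.3] x [ 3.6 12.1]
scene mid [(np.float64(-116.5), np.float64(-97.5), 16), (np.float64(-75.5), np.float64(-42.5), 128)] side [(np.float64(-129.5), np.float64(-123.5), 3), (np.float64(-108.5), np.float64(-97.5), 15), (np.float64(-54.5), np.float64(-52.5), 1), (np.float64(-47.5), np.float64(-45.5), 1)]
   stem [-133.2 -106.3] x [-8.5 12.7]
top mid [(np.float64(-124.5), np.float64(-119.5), 3), (np.float64(-109.5), np.float64(-98.5), 32), (np.float64(-91.5), np.float64(-89.5), 2), (np.float64(-75.5), np.float64(-43.5), 122)] side [(np.float64(-129.5), np.float64(-122.5), 2), (np.float64(-108.5), np.float64(-98.5), 12), (np.float64(-66.5), np.float64(-62.5), 2), (np.float64(-58.5), np.float64(-53.5), 2), (np.float64(-47.5), np.float64(-45.5), 1)]
   stem [-130. -108.] x [-12.1   9. ]
```

View pics/e.png

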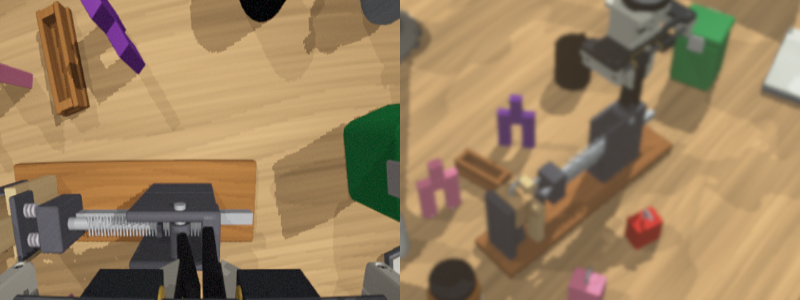

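The trigger (185,260) is pinched onto the grip (210,260) and the jaw (22,220) presses the pad on the block. Face press is about 12 mm, under the 18 mm limit, and nothing else has moved.

```bash
python3 -c "
from cell import *
print(hand_in())"
```

```text
the job is handed in; nothing more can be done
None
```

The job is handed in at about 21.5 s. The pad hangs on the bar and is pressed against the block, the jaw's sprung face is pushed in about 12 mm by camera (limit 18 mm), and the gripper still holds the trigger fully squeezed.

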